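# Close up the brush washer and the paint tins

### The job

Close the studio's pots for the night: put the loose lid on the open brush washer and press it down until it is fully home on the rim, and press each of the three proud lids of the tins in the slanted rack fully home. Leave the bottle, the brush jar and the white tub where they stand.

Things in the scene. Friction and masses are not known exactly. Their poses are not given: they have to be found in the camera images.
- washer: open steel brush washer screwed to the bench: upright can 110 mm across, 120 mm high, mouth 92 mm across, foot disc 132 mm across and 4 mm thick. Origin: centre of its underside; z up.
- washer_rim (a point): centre of the washer's mouth, level with its rim, 120 mm above the bench. Just inside, 4 to 7 mm below, lies a stiff flat strainer plate: the lid's plug lands on it, so a lid just laid on stands 7 to 10 mm proud; the plate gives way at about 8 N and the lid then goes down until its flange meets the rim.
- lid: the washer's loose round steel lid, lying right way up on the bench, 0.14 to 0.28 kg. From below: plug 85 mm across (70 mm at its tapered foot), 14 mm deep; flange 108 mm across, 4 mm thick; wooden bar handle 64 mm long (along the lid's x), 18 mm wide (y), 30 mm high; 48 mm in all. Origin: centre of the plug's underside; z up.
- lid_flange (a point): centre of the lid, level with the flange's underside (14 mm above the lid's origin); it is at washer_rim when the lid is fully home
- lid_handle (a point): middle of the top face of the lid's bar handle (48 mm above the lid's origin)
- rack: fixed wooden rack, base 185 mm (x) by 300 mm (y), with three tins 74 mm across side by side along y, leaning 30 deg to its -x (front) side. Over them a shelf: underside 286 mm up, from x = -13 to 125 mm, two posts at its back, pots on it up to 370 mm. Lid tops at about x = -26, z = 126 to 136 mm: a vertical tool does not fit. Origin: on the bench, mid-width, 60 mm behind the base's front edge.
- press_lid0_top (a point): on one of the three press lids of the slanted rack (the one at the rack's -y end (with the rack's yaw at -pi/2: the one nearest the robot)): centre of the lid's flat steel top, a disc 63 mm across. Its z axis points out of the tin along the tin's axis (30 deg from vertical, away from the rack's back), so pressing means moving along -z.
- press_lid1_top (a point): on one of the three press lids of the slanted rack (the middle one): centre of the lid's flat steel top, a disc 63 mm across. Its z axis points out of the tin along the tin's axis (30 deg from vertical, away from the rack's back), so pressing means moving along -z.
- press_lid2_top (a point): on one of the three press lids of the slanted rack (the one at the rack's +y end (farthest from the robot)): centre of the lid's flat steel top, a disc 63 mm across. Its z axis points out of the tin along the tin's axis (30 deg from vertical, away from the rack's back), so pressing means moving along -z.
- press_lid0 (a joint): how far the -y end press lid of the rack has been pushed into its tin, in m: 0 = standing 12 mm proud, 0.012 = fully home. It slides along the tin's axis against about 8 N of friction and stays where it is left.
- press_lid1 (a joint): how far the middle press lid of the rack has been pushed into its tin, in m: 0 = standing 12 mm proud, 0.012 = fully home. It slides along the tin's axis against about 8 N of friction and stays where it is left.
- press_lid2 (a joint): how far the +y end press lid of the rack has been pushed into its tin, in m: 0 = standing 12 mm proud, 0.012 = fully home. It slides along the tin's axis against about 8 N of friction and stays where it is left.
- bottle: bystander: upright amber bottle, 64 mm across, 160 mm high; origin at the centre of its underside
- brush_jar: bystander: white jar 72 mm across, 100 mm high, with brushes standing up to 200 mm; origin at the centre of its underside
- tub: bystander: low white plastic bowl, 76 mm across, 55 mm high; origin at the centre of its underside
Things that resemble listed ones, but are neither listed nor needed, are in the scene too. There is more than one size of the washer; the one meant has the size given above.

How it is judged:
By the outcome, as a careful person would: the job done as asked, in the order asked, and still so for the second after the job is handed in, with the robot touching nothing.
It also fails if it takes over 64 s, if anything falls off the work surface, if the arm or the gripper's body presses on something with over 40 N, if the wrist force passes 120 N, or if a joint passes its speed limit or range.

### The arm

A 6-joint arm with a two-finger parallel gripper is mounted at the origin on the work surface. World frame = base frame: x ahead of the robot, y to its left, z up, the work surface at z = 0. Lengths are in m, angles in degrees, forces in N, time in s.
With the tool pointing down it reaches from about 0.3 to 0.75 m from the base axis. Payload 8.5 kg.
Tool frame: the origin (TCP) lies midway between the tips of the shut fingers; the grasp point (between the pads) lies 19 mm behind it (env.grasp_offset is the distance from the TCP to the grasp point, in m); z points along the fingers, y is the line along which they close (so a half turn about z gives the same grasp; the last joint's range is limited). The gripper opens to 85 mm and grips with 20 to 120 N. Pads are 22 mm wide; open, the fingers measure 114 mm over their backs; the gripper's body (76 mm by 85 mm) begins 54 mm behind the grasp point. The pads swing forward as they close: fully open they stand 13 mm farther back than shut.
Start: joints at [-77.309, 21.807, 74.336, -0, 83.858, -12.336], TCP at [0.233, -0.498, 0.231] pointing down, gripper open.
Joint ranges: [-178.18, 178.18], [-50.72, 133.34], [12.68, 142.11], [-81.47, 261.47], [9.98, 163.14], [-165.26, 165.26]. Speed limits (degrees/s): [136.94, 136.94, 180, 180, 180, 180].

### API

Orientations are given as a 3x3 rotation matrix whose columns are the frame's x, y, z axes.
In Python, from rig import env gives the robot as it stands.
- The arm moves only by the tool servo_tool, never from a script. Its argument "deltas" is text: rows parted by semicolons, each of 7 numbers parted by spaces: the opening, from 0 (shut) to 1 (fully open), then the shift along the tool's x, y, z in mm, then the turn, a rotation vector about the tool's x, y, z in rad. A call has 1 to 8 rows; each row shifts and turns the commanded pose from where the row before left it, along the tool's axes as they then stand; what a row does not reach is not made up. A row lasts 1/12 s, in which the tool goes at most 41.7 mm and 7.16 degrees, less where a joint would pass 70% of its speed; a pose out of reach is approached as far as the arm can. A call is refused whole if a number of a shift passes 41.7 or a number of a turn 0.125, either way. A call with a gripper value outside its range is refused whole. The fingers move at their own pace and stop on an object; "newtons" is the grip in N (left out, the last holds). Time passes only in rows, so rows that do not move let the fingers close. It gives the time, the measured TCP pose, the force, the opening and the grip force at its end, in the units of the state.
- env.observe(): the state, without advancing time (a new reading comes with each control period).
- env.get_image(name): name is "scene" or "side" or "wrist"; returns a dict with "img" (480x640x3 uint8, red, green, blue), "depth" (480x640 float32, m along the optical axis (not along the pixel's ray), 0 where there is no reading), "camera_matrix" (3x3 intrinsics, pixels), "world_to_cam" (4x4, takes a point from world to camera coordinates). Camera axes: x right, y down, z forward; pixel columns grow to the right and rows downward; lengths in m; the calibration is good to about 2 mm. A picture is of the moment at which its call begins.
- env.close_job(): hands the job in; it is judged then, once.
Trained networks look in a picture, given as the dict that the camera call returned (one of the last four; its "shot" number tells which), for a name from the list of things; names that differ only in an ending like _2 or _b are one class to them, and where a whole thing is asked for, a point or a joint stands for the part that bears it (a point fixed in the world has none). Each returns a list of dicts, best first, with "conf" (0 to 1); they miss things now and then, are a little off and sometimes report something else, mostly with a low value. They report only what shows in the picture. A call takes as long as a camera call. They do not tell look-alikes from the thing itself.
- env.spot_in(name, picture): "bbox" ([centre column, centre row, width, height] in pixels, round what is visible of it).
- env.spot_point(name, picture): "uv" ([column, row] in pixels: a listed point, or the origin of a listed thing).
The state is a dict: "time_s": time; "q": joint angles; "qvel": joint speeds; "joint_efforts": joint torques, N m; "position": TCP position; "tool_rot": TCP orientation; "ft_force": force on the tool from outside, world axes, zero at the start; "wrist_torque": the same for the moment, N m; "grip_width": finger opening in m; "gripper_force": force on a finger pad.
Only numpy, scipy, OpenCV 4.12 (cv2) and the standard library are available. Lean on these libraries where they do the work, as an engineer would, in place of code of your own. Each camera call takes 0.05 s, during which the arm holds its last target. There are 200 camera calls.

## Working session

There is one attempt and no reset: what is moved stays moved. The work goes in short steps, Python scripts to look and compute and a tool call to move; the robot and the scene stay as the last step left them, time stands still between calls to the robot, and variables do not carry over. Pictures are saved under pics/ and viewed, at most 10 in all, crops included, and the job is handed in when it is done.

Besides the shell and the picture viewer there is one more tool, called after "Request:" as a command line: name --argument value ..., lists and objects as JSON in quotes. servo_tool: Moves the arm, as the interface text tells. Its arguments: {"type":"object","properties":{"deltas":{"type":"string"},"newtons":{"type":"number"}},"required":["deltas"]}

```bash
mkdir -p pics; cat > h.py <<'E'
import numpy as np, cv2
from rig import env
def bp(p,uv,r=2):
    u,v=int(round(uv[0])),int(round(uv[1]))
    d=p["depth"][max(v-r,0):v+r+1,max(u-r,0):u+r+1]; d=d[d>0]
    if not len(d): return None
    z=np.median(d); K=p["camera_matrix"]
    c=np.array([(uv[0]-K[0,2])/K[0,0]*z,(uv[1]-K[1,2])/K[1,1]*z,z,1])
    return (np.linalg.inv(p["world_to_cam"])@c)[:3]
def cloud(p):
    K=p["camera_matrix"];d=p["depth"];v,u=np.mgrid[:480,:640]
    c=np.stack([(u-K[0,2])/K[0,0]*d,(v-K[1,2])/K[1,1]*d,d,np.ones_like(d)],-1)
    w=(c@np.linalg.inv(p["world_to_cam"]).T)[...,:3]; w[d<=0]=np.nan
    return w
def save(p,n): cv2.imwrite("pics/"+n,p["img"][...,::-1])
E
python3 - <<'E'
from h import *
np.set_printoptions(precision=3,suppress=True)
for cam in ["scene","side"]:
    p=env.get_image(cam); save(p,cam+".png"); np.savez(f"pics/{cam}.npz",**{k:p[k] for k in("img","depth","camera_matrix","world_to_cam")})
    print(cam,np.linalg.inv(p["world_to_cam"])[:3,3])
    for n in ["washer","lid","rack","bottle","brush_jar","tub"]:
        for r in env.spot_in(n,p)[:3]: print(n,round(r["conf"],2),np.round(r["bbox"]),bp(p,r["bbox"][:2]))
    for n in ["washer_rim","lid_flange","lid_handle","press_lid0_top","press_lid1_top","press_lid2_top","rack"]:
        for r in env.spot_point(n,p)[:3]: print(n,round(r["conf"],2),np.round(r["uv"]),bp(p,r["uv"]))
print(env.observe(),env.grasp_offset)
E
```

```text
scene [1.474 0.216 1.094]
washer 0.94 [308. 256.  53.  72.] [0.594 0.056 0.115]
washer 0.92 [344. 211.  39.  50.] [0.406 0.11  0.082]
washer 0.77 [323. 328.  47.  60.] [0.758 0.117 0.089]
lid 0.68 [424. 275.  48.  34.] [0.521 0.314 0.023]
lid 0.58 [169. 219.  31.  26.] [ 0.557 -0.265  0.133]
lid 0.52 [411. 332.  43.  80.] [0.7   0.295 0.04 ]
rack 0.87 [133. 198. 169. 215.] [ 0.37  -0.452  0.001]
bottle 0.7 [262. 302.  36.  62.] [ 0.728 -0.014  0.105]
brush_jar 0.77 [411. 331.  41.  79.] [0.7   0.295 0.044]
tub 0.63 [482. 269.  34.  29.] [0.473 0.449 0.017]
washer_rim 0.96 [328. 312.] [0.715 0.119 0.089]
washer_rim 0.77 [309. 239.] [0.543 0.049 0.115]
lid_flange 0.72 [419. 276.] [0.54  0.302 0.039]
lid_handle 0.98 [424. 267.] [0.518 0.312 0.047]
press_lid0_top 0.71 [189. 195.] [ 0.47  -0.249  0.133]
press_lid1_top 0.71 [170. 217.] [ 0.551 -0.266  0.133]
press_lid2_top 0.88 [147. 246.] [ 0.642 -0.286  0.132]
rack 0.75 [169. 258.] [ 0.57  -0.281  0.017]
side [0.214 0.825 0.823]
washer 0.75 [260. 239.  38.  50.] [0.694 0.145 0.079]
washer 0.68 [391. 281.  41.  54.] [0.355 0.143 0.089]
wa
[... 656 characters left out ...]
 0.094 0.06 ]
press_lid0_top 0.63 [399. 167.] [ 0.469 -0.243  0.133]
rack 0.79 [377. 186.] [ 0.533 -0.272  0.03 ]
rack 0.43 [292. 320.] [0.516 0.31  0.049]
{'time_s': 1.4, 'q': array([-77.309,  21.805,  74.333,  -0.001,  83.859, -12.336]), 'qvel': array([ 0.077, -0.027, -0.016, -0.007,  0.008, -0.047]), 'joint_efforts': array([  0.001, -44.833, -23.146,  -0.   ,   0.001,  -0.   ]), 'position': array([ 0.233, -0.498,  0.231]), 'tool_rot': array([[ 0.906,  0.423, -0.   ],
       [ 0.423, -0.906, -0.   ],
       [-0.   ,  0.   , -1.   ]]), 'ft_force': array([-0.121, -0.192,  0.417]), 'wrist_torque': array([ 0.012,  0.058, -0.052]), 'gripper_force': 0.0, 'grip_width': 0.08526973238154899} 0.0187
```

View pics/scene.png

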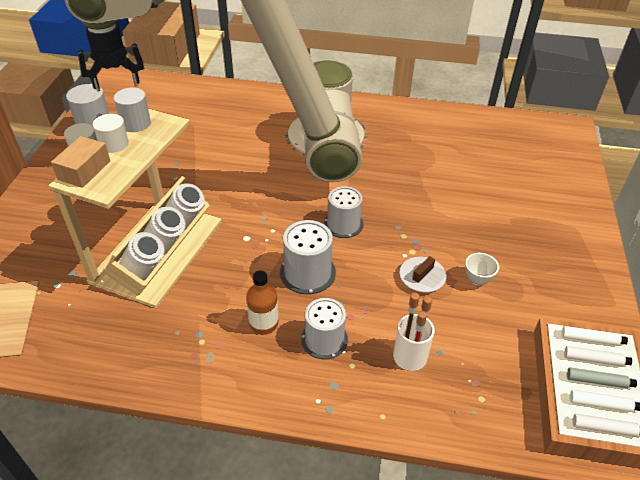

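View pics/side.png

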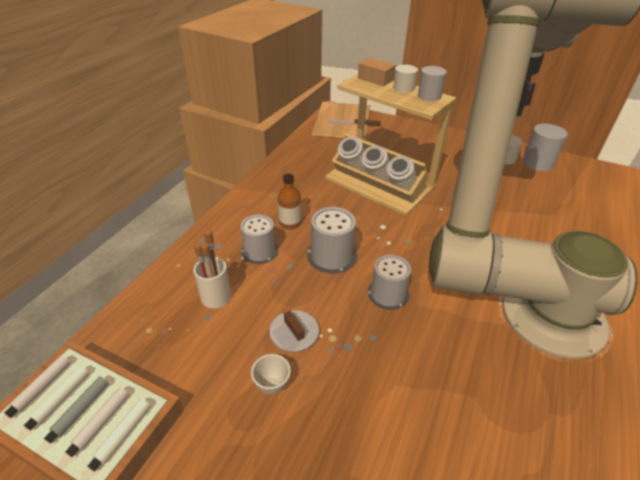

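The scene picture shows three perforated washers: big at (308,256), small at (344,211) and (325,328). The loose lid with its brown bar is at (424,272). The rack's tins are at (189,195), (168,220) and (147,248). The side view agrees: big washer (333,240), lid (294,330).

Candidates for the washer are the (308,256), (344,211) and (325,328) cans. Only the first stands about 0.12 m high, the others about 0.09 m. For the lid, only (424,272) is loose; the plate-like hits on the tins and the jar are false. I'll fit the shapes and check a crop.

```bash
cat > fit.py <<'E'
from h import *
from scipy.optimize import least_squares
np.set_printoptions(precision=4,suppress=True)
def circ(P,r=None):
    f=lambda s:np.hypot(P[:,0]-s[0],P[:,1]-s[1])-(s[2] if r is None else r)
    return least_squares(f,[*P[:,:2].mean(0),.05],loss="soft_l1",f_scale=.002).x
if __name__=="__main__":
  for cam in["scene","side"]:
    p=dict(np.load(f"pics/{cam}.npz")); W=cloud(p).reshape(-1,3); W=W[~np.isnan(W[:,0])]
    print(cam)
    n=lambda c,r:np.hypot(W[:,0]-c[0],W[:,1]-c[1])<r
    for c,z in[((.545,.05),.115),((.39,.11),.085),((.72,.12),.085)]:
        m=n(c,.08)&(W[:,2]>z-.0); P=W[m]; hull=cv2.convexHull(P[:,:2].astype(np.float32))[:,0]
        print("washer",len(P),cv2.minEnclosingCircle(hull),circ(hull),np.percentile(P[:,2],[10,50,95]))
    m=n((.52,.31),.08)&(W[:,2]>.01)&(W[:,2]<.028); hull=cv2.convexHull(W[m][:,:2].astype(np.float32))[:,0]
    print("lid",circ(hull),np.median(W[m][:,2]))
    m=n((.52,.31),.06)&(W[:,2]>.043)&(W[:,2]<.06); P=W[m]
    print("handle",cv2.minAreaRect((P[:,:2]*1000).astype(np.float32)),np.median(P[:,2]),len(P))
    u,s,v=np.linalg.svd(P[:,:2]-P[:,:2].mean(0)); print("yaw",np.degrees(np.arctan2(v[0,1],v[0,0])))
    # base plate/shelf of rack
    m=(W[:,2]>.284)&(W[:,2]<.312)&n((.55,-.37),.22)
    if m.sum()>50: print("shelf",cv2.minAreaRect((W[m][:,:2]*1000).astype(np.float32)),np.percentile(W[m][:,2],[5,50,95]))
    for c in[(.468,-.246),(.551,-.266),(.642,-.286)]:
        m=n(c,.028)&(W[:,2]>.10)&(W[:,2]<.16);P=W[m];ctr=np.median(P,0)
        v=np.linalg.svd(P-P.mean(0))[2][2]; v*=np.sign(v[2]); print("press",len(P),ctr,"normal",v)
E
python3 fit.py; python3 - <<'E'
import cv2
i=cv2.imread("pics/scene.png")[160:370,110:470]
cv2.imwrite("pics/crop.png",cv2.resize(i,(800,466),interpolation=cv2.INTER_CUBIC))
E
```

```text
scene
washer 1106 ((0.541946530342102, 0.04629269987344742), 0.05760679766535759) [0.5426 0.0449 0.0554] [0.1156 0.1177 0.1221]
washer 650 ((0.36685290932655334, 0.10466830432415009), 0.04545042663812637) [0.3653 0.105  0.0428] [0.0863 0.0891 0.0938]
washer 1047 ((0.7214766144752502, 0.1152229830622673), 0.04391622543334961) [0.7218 0.1139 0.042 ] [0.0864 0.0891 0.0928]
lid [0.5127 0.3104 0.0543] 0.01801793688648201
handle ((512.4244995117188, 311.489990234375), (20.751419067382812, 65.83650207519531), 59.10979461669922) 0.04742771442819982 186
yaw -31.100859138078945
shelf ((536.3624877929688, -345.374267578125), (142.91357421875, 304.0539245605469), 76.85356140136719) [0.2913 0.2998 0.3062]
press 486 [ 0.4704 -0.2437  0.1301] normal [0.2082 0.5949 0.7764]
press 525 [ 0.5536 -0.2627  0.1318] normal [0.168  0.6109 0.7737]
press 634 [ 0.6449 -0.2839  0.1283] normal [0.2042 0.5888 0.782 ]
side
washer 1055 ((0.5402372479438782, 0.0441628023982048), 0.05629272386431694) [0.5408 0.0446 0.0553] [0.1165 0.1187 0.1232]
washer 824 ((0.3640010952949524, 0.10514948517084122), 0.0427790991961956) [0.3645 0.1051 0.0417] [0.0883 0.0907 0.0943]
washer 616 ((0.7213093042373657, 0.11270131170749664), 0.043848667293787) [0.7209 0.1135 0.0422] [0.0881 0.0907 0.0938]
lid [0.5115 0.3099 0.0538] 0.01945736336853504
handle ((510.55023193359375, 310.650146484375), (18.334491729736328, 64.38579559326172), 59.37034606933594) 0.04895463538873879 227
yaw 148.06308170810857
shelf ((536.6194458007812, -345.25567626953125), (143.1136932373047, 302.73968505859375), 77.7457504272461) [0.2926 0.3025 0.308 ]
press 371 [ 0.4668 -0.2391  0.1305] normal [0.0944 0.667  0.739 ]
press 364 [ 0.5489 -0.2596  0.1319] normal [0.0125 0.6909 0.7228]
press 300 [ 0.6403 -0.2814  0.1294] normal [0.1159 0.6443 0.7559]
```

View pics/crop.png

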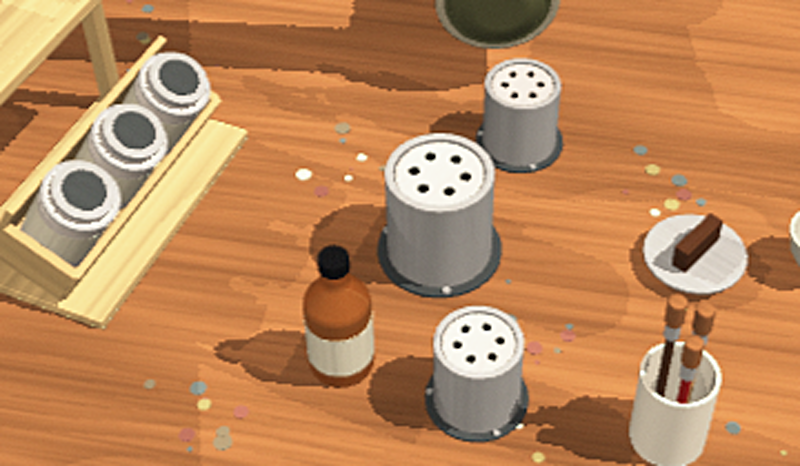

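The crop confirms the choice: the big can (440,215 in the crop) fits a radius of 55 mm, against about 42 mm for the small ones. The lid (695,255) has its bar upright, and the three tins are at (175,85), (128,140) and (80,195). Next is a planner that turns waypoints into rounded rows.

```bash
cat > plan.py <<'E'
from h import *
from scipy.spatial.transform import Rotation as Ro, Slerp
def down(yaw):
    a=np.radians(yaw); x=np.array([np.cos(a),np.sin(a),0]); z=np.array([0,0,-1.]); return np.c_[x,np.cross(z,x),z]
def plan(wps,p=None,R=None,v=38,w=.115):
    """wps: (pos,R,opening[,v]); prints calls of <=8 rows, 0.5 mm / 0.005 rad steps"""
    s=env.observe(); p=s["position"] if p is None else p; R=s["tool_rot"] if R is None else R; rows=[]
    for t in wps:
        q,T,o=np.array(t[0]),t[1],t[2]; vv=t[3] if len(t)>3 else v
        a=Ro.from_matrix(R); rv=(a.inv()*Ro.from_matrix(T)).as_rotvec(); p0=p
        n=int(max(1,np.ceil(np.linalg.norm(q-p)*1e3/vv),np.ceil(np.linalg.norm(rv)/w)))
        for i in range(1,n+1):
            d=np.round(R.T@(p0+(q-p0)*i/n-p)*2e3)/2
            g=np.round((Ro.from_matrix(R).inv()*a*Ro.from_rotvec(rv*i/n)).as_rotvec()*200)/200
            rows.append(" ".join(f"{x+0:g}" for x in (o,*d,*g))); p=p+R@d/1e3; R=R@Ro.from_rotvec(g).as_matrix()
    for i in range(0,len(rows),8): print("; ".join(rows[i:i+8]))
    return p,R
E
python3 - <<'E'
from plan import *
s=env.observe();D=down(149)
print(plan([((.233,-.498,.43),s["tool_rot"],1),((.512,.31,.40),D,1),((.512,.31,.16),D,1)])[0])
E
```

```text
1 0 0 -33 0 0 0; 1 0 0 -33 0 0 0; 1 0 0 -33.5 0 0 0; 1 0.5 0 -33 0 0 0; 1 0 0 -33 0 0 0; 1 0 0 -33 0 0 0; 1 26 -26.5 1.5 0 0 -0.095; 1 28 -24.5 1 0 0 -0.095
1 30.5 -21 1.5 0 0 -0.09; 1 32.5 -18.5 1 0 0 -0.095; 1 33.5 -15.5 1.5 0 0 -0.095; 1 35.5 -12 1.5 0 0 -0.095; 1 36 -9 1 0 0 -0.095; 1 36.5 -5 1.5 0 0 -0.095; 1 37.5 -2 1 0 0 -0.09; 1 37 1.5 1.5 0 0 -0.095
1 37 5.5 1.5 0 0 -0.095; 1 36 8.5 1 0 0 -0.095; 1 35 12 1.5 0 0 -0.095; 1 34 15 1 0 0 -0.09; 1 32.5 18.5 1.5 0 0 -0.095; 1 30.5 21 1 0 0 -0.095; 1 28.5 24 1.5 0 0 -0.095; 1 25.5 27 1.5 0 0 -0.095
1 23.5 29 1 0 0 -0.09; 1 20.5 30.5 1.5 0 0 -0.095; 1 17.5 33 1 0 0 -0.095; 1 14.5 34.5 1.5 0 0 -0.095; 1 11 35.5 1.5 0 0 -0.095; 1 0 0 34.5 0 0 0; 1 0 0 34 0 0 0; 1 0 0 34.5 0 0 0
1 0 0 34 0 0 0; 1 0 0 34.5 0 0 0; 1 0 0 34 0 0 0; 1 0 0 34.5 0 0 0
[0.51228059 0.31005526 0.15980922]
```

Request:
servo_tool --deltas "1 0 0 -33 0 0 0; 1 0 0 -33 0 0 0; 1 0 0 -33.5 0 0 0; 1 0.5 0 -33 0 0 0; 1 0 0 -33 0 0 0; 1 0 0 -33 0 0 0; 1 26 -26.5 1.5 0 0 -0.095; 1 28 -24.5 1 0 0 -0.095"

```text
time_s: 2.07
position: [0.2572, -0.4286, 0.4285]
tool_rot: [[0.809, 0.588, 0.001], [0.588, -0.809, -0.004], [-0.001, 0.004, -1.0]]
ft_force: [1.4, 0.1, -1.4]
grip_width: 0.0855
gripper_force: 0.0
```

Request:
servo_tool --deltas "1 30.5 -21 1.5 0 0 -0.09; 1 32.5 -18.5 1 0 0 -0.095; 1 33.5 -15.5 1.5 0 0 -0.095; 1 35.5 -12 1.5 0 0 -0.095; 1 36 -9 1 0 0 -0.095; 1 36.5 -5 1.5 0 0 -0.095; 1 37.5 -2 1 0 0 -0.09; 1 37 1.5 1.5 0 0 -0.095"

```text
time_s: 2.73
position: [0.3542, -0.1449, 0.417]
tool_rot: [[0.189, 0.982, 0.001], [0.982, -0.189, -0.0], [-0.0, 0.001, -1.0]]
ft_force: [0.6, -1.0, 0.4]
grip_width: 0.0853
gripper_force: 0.0
```

Request:
servo_tool --deltas "1 37 5.5 1.5 0 0 -0.095; 1 36 8.5 1 0 0 -0.095; 1 35 12 1.5 0 0 -0.095; 1 34 15 1 0 0 -0.09; 1 32.5 18.5 1.5 0 0 -0.095; 1 30.5 21 1 0 0 -0.095; 1 28.5 24 1.5 0 0 -0.095; 1 25.5 27 1.5 0 0 -0.095"

```text
time_s: 3.4
position: [0.4516, 0.1363, 0.4064]
tool_rot: [[-0.536, 0.844, 0.001], [0.844, 0.536, -0.0], [-0.0, 0.0, -1.0]]
ft_force: [1.4, 0.4, 0.5]
grip_width: 0.0855
gripper_force: 0.0
```

Request:
servo_tool --deltas "1 23.5 29 1 0 0 -0.09; 1 20.5 30.5 1.5 0 0 -0.095; 1 17.5 33 1 0 0 -0.095; 1 14.5 34.5 1.5 0 0 -0.095; 1 11 35.5 1.5 0 0 -0.095; 1 0 0 34.5 0 0 0; 1 0 0 34 0 0 0; 1 0 0 34.5 0 0 0"

```text
time_s: 4.07
position: [0.5123, 0.3108, 0.2953]
tool_rot: [[-0.858, 0.513, 0.001], [0.513, 0.858, 0.0], [-0.001, 0.001, -1.0]]
ft_force: [0.3, 0.3, -0.2]
grip_width: 0.0855
gripper_force: 0.0
```

Tracking is clean. A wrist picture from here will refine the lid pose.

```bash
python3 - <<'E'
from plan import *; from fit import circ
p=env.get_image("wrist"); save(p,"w1.png"); W=cloud(p).reshape(-1,3); W=W[~np.isnan(W[:,0])]
n=np.hypot(W[:,0]-.512,W[:,1]-.31)
h=W[(n<.07)&(W[:,2]>.01)&(W[:,2]<.028)]; hull=cv2.convexHull(h[:,:2].astype(np.float32))[:,0]
print("lid",circ(hull),np.median(h[:,2]))
P=W[(n<.06)&(W[:,2]>.043)&(W[:,2]<.06)]
print(cv2.minAreaRect((P[:,:2]*1000).astype(np.float32)),np.median(P[:,2]),len(P))
for k in ["lid_handle","lid_flange"]:
    for r in env.spot_point(k,p)[:2]: print(k,r,bp(p,r["uv"]))
print(env.observe()["position"],env.observe()["q"])
E
```

```text
lid [0.5116 0.3108 0.0537] 0.017600346846665393
((511.5823059082031, 311.4211730957031), (17.67427635192871, 63.4149055480957), 58.89161682128906) 0.04751218386473488 1012
lid_handle {'uv': [324.1, 206.1], 'conf': 0.68} [0.5158 0.3098 0.0476]
lid_flange {'uv': [325.2, 200.1], 'conf': 0.96} [0.5109 0.314  0.0475]
[0.5117 0.3099 0.2955] [ 19.8691  25.0863  58.5562   0.0002  96.6284 -39.2009]
```

View pics/w1.png

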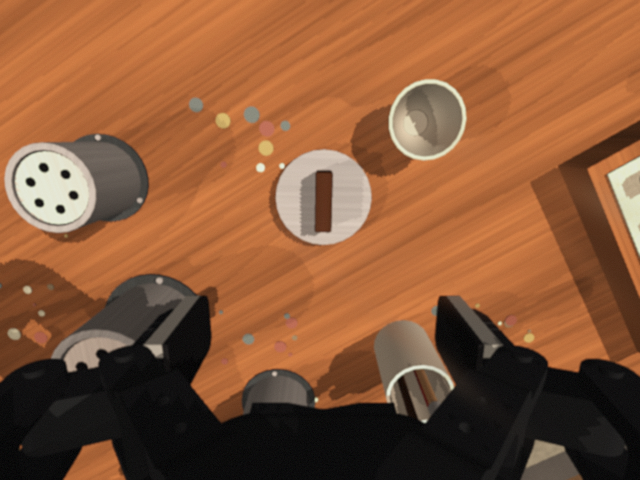

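The wrist view shows the lid upright at (324,197) with its bar along the image's vertical, clear of the tub (428,120) and the jar (410,365). Next I descend and grip.

Request:
servo_tool --deltas "1 0 1 34 0 0 0; 1 0 0 34 0 0 0; 1 0 0 34 0 0 0; 1 0 0 34 0 0 0; 1 0 0 34 0 0 0; 1 0 0 34 0 0 0; 1 0 0 30 0 0 0; 1 0 0 19 0 0 0"

```text
time_s: 4.88
position: [0.5144, 0.3112, 0.0438]
tool_rot: [[-0.858, 0.514, 0.002], [0.514, 0.858, 0.001], [-0.001, 0.001, -1.0]]
ft_force: [1.8, 0.9, 0.4]
grip_width: 0.0851
gripper_force: 0.0
```

Request:
servo_tool --deltas "1 0 0 19 0 0 0; 0 0 0 0 0 0 0; 0 0 0 0 0 0 0; 0 0 0 0 0 0 0; 0 0 0 0 0 0 0; 0 0 0 0 0 0 0; 0 0 0 0 0 0 0; 0 0 0 0 0 0 0" --newtons 70

```text
time_s: 5.55
position: [0.5136, 0.3112, 0.0264]
tool_rot: [[-0.858, 0.514, 0.003], [0.514, 0.858, 0.001], [-0.002, 0.002, -1.0]]
ft_force: [-0.5, 0.1, 6.9]
grip_width: 0.0166
gripper_force: 70.2
```

Request:
servo_tool --deltas "0 0 0 -10 0 0 0; 0 0 0 -20 0 0 0; 0 0 0 -30 0 0 0; 0 0 0 -35 0 0 0; 0 0 0 -35 0 0 0; 0 0 0 -30 0 0 0; 0 0 0 -20 0 0 0; 0 0 0 -10 0 0 0"

```text
time_s: 6.22
position: [0.5131, 0.3112, 0.2186]
tool_rot: [[-0.858, 0.514, 0.005], [0.514, 0.858, 0.002], [-0.003, 0.004, -1.0]]
ft_force: [0.4, 1.1, -2.1]
grip_width: 0.0166
gripper_force: 68.9
```

```bash
python3 - <<'E'
from plan import *; from fit import circ
s=env.observe();print(s["position"],s["ft_force"],s["wrist_torque"],s["grip_width"])
for cam in ["scene","side"]:
    p=env.get_image(cam); W=cloud(p).reshape(-1,3); W=W[~np.isnan(W[:,0])]
    n=np.hypot(W[:,0]-.512,W[:,1]-.31)
    h=W[(n<.075)&(W[:,2]>.165)&(W[:,2]<.215)]
    m=np.median(h[:,2]); h=h[abs(h[:,2]-m)<.008]; hull=cv2.convexHull(h[:,:2].astype(np.float32))[:,0]
    A=np.c_[h[:,:2]-h[:,:2].mean(0),np.ones(len(h))]; print(cam,circ(hull),circ(hull,.054)[:2],m,"tilt",np.linalg.lstsq(A,h[:,2],rcond=None)[0])
q=s["position"]+np.array([.030,-.2664,0])
plan([(q,down(149),0,30)])
E
```

```text
[0.5131 0.3112 0.2186] [ 0.4373  1.051  -2.1264] [ 0.0092 -0.0048  0.0248] 0.016624288092834172
scene [0.513  0.3104 0.054 ] [0.513  0.3104] 0.21011272565474925 tilt [ 0.0059 -0.0006  0.2101]
side [0.5114 0.3108 0.0537] [0.5115 0.3107] 0.21184475955582782 tilt [ 0.0047 -0.0032  0.2118]
0 -18 -23.5 -0.5 0 0 0; 0 -18 -24 0 0 0 0; 0 -18 -23.5 -0.5 0 0 0; 0 -18.5 -23.5 0 0 0 0; 0 -18 -24 -0.5 0 0 0; 0 -18 -23.5 0 0 0 0; 0 -18 -23.5 -0.5 0 0 0; 0 -18 -24 0 0 0 0
0 -18 -23.5 -0.5 0 0 0
```

Request:
servo_tool --deltas "0 -12 -15 0 0 0 0; 0 -18 -24 0 0 0 0; 0 -18 -24 0 0 0 0; 0 -18 -24 0 0 0 0; 0 -18 -24 0 0 0 0; 0 -18 -24 0 0 0 0; 0 -18 -24 0 0 0 0; 0 -18 -24 0 0 0 0"

```text
time_s: 6.98
position: [0.5362, 0.0816, 0.2129]
tool_rot: [[-0.858, 0.514, -0.004], [0.514, 0.858, 0.0], [0.003, -0.002, -1.0]]
ft_force: [0.6, 0.4, -2.2]
grip_width: 0.017
gripper_force: 68.8
```

Request:
servo_tool --deltas "0 -15 -18 0 0 0 0; 0 -9.5 -12 0 0 0 0; 0 0 0 10 0 0 0; 0 0 0 20 0 0 0; 0 0 0 20 0 0 0; 0 0 0 10 0 0 0; 0 0 0 0 0 0 0"

```text
time_s: 7.57
position: [0.5406, 0.0448, 0.1508]
tool_rot: [[-0.858, 0.514, -0.008], [0.514, 0.858, 0.001], [0.008, -0.003, -1.0]]
ft_force: [0.0, -0.8, -2.7]
grip_width: 0.0165
gripper_force: 68.9
```

```bash
python3 - <<'E'
from plan import *; from fit import circ
s=env.observe();print(s["position"],s["ft_force"],s["wrist_torque"])
for cam in ["scene","side"]:
    p=env.get_image(cam); save(p,cam+"2.png"); W=cloud(p).reshape(-1,3); W=W[~np.isnan(W[:,0])]
    n=np.hypot(W[:,0]-.542,W[:,1]-.045)
    h=W[(n<.075)&(W[:,2]>.138)&(W[:,2]<.158)]; hull=cv2.convexHull(h[:,:2].astype(np.float32))[:,0]
    print(cam,circ(hull),circ(hull,.054)[:2],np.median(h[:,2]))
E
```

```text
[0.5406 0.0448 0.1508] [ 0.0471 -0.8201 -2.6887] [-0.0251  0.0031 -0.0075]
scene [0.5398 0.0445 0.0543] [0.5399 0.0445] 0.14262288894746888
side [0.5392 0.0443 0.0538] [0.5393 0.0442] 0.14619066645944345
```

Request:
servo_tool --deltas "0 -1.5 1 4 0 0 0; 0 0 0 4 0 0 0; 0 0 0 3 0 0 0; 0 0 0 3 0 0 0; 0 0 0 3 0 0 0; 0 0 0 3 0 0 0"

```text
time_s: 8.17
position: [0.5446, 0.0448, 0.1354]
tool_rot: [[-0.858, 0.514, 0.001], [0.514, 0.858, -0.0], [-0.001, 0.0, -1.0]]
ft_force: [-3.2, -0.6, 5.7]
grip_width: 0.0165
gripper_force: 69.9
```

Request:
servo_tool --deltas "0 0 0 3 0 0 0; 0 0 0 3 0 0 0; 0 0 0 2 0 0 0; 0 0 0 2 0 0 0"

```text
time_s: 8.5
position: [0.5448, 0.0448, 0.1322]
tool_rot: [[-0.858, 0.513, 0.006], [0.513, 0.858, -0.002], [-0.006, 0.002, -1.0]]
ft_force: [-29.9, 1.5, 80.4]
grip_width: 0.0166
gripper_force: 80.2
```

Request:
servo_tool --deltas "0 0 0 -3 0 0 0; 0 0 0 -2 0 0 0; 0 1.5 -1 0 0 0 0; 0 0 0 0 0 0 0"

```text
time_s: 8.83
position: [0.5446, 0.0447, 0.1324]
tool_rot: [[-0.858, 0.514, 0.007], [0.514, 0.858, -0.0], [-0.006, 0.003, -1.0]]
ft_force: [1.5, 2.3, 14.5]
grip_width: 0.0168
gripper_force: 71.2
```

```bash
cat > lidz.py <<'E'
from plan import *; from fit import circ
s=env.observe();print(s["position"],s["ft_force"],s["wrist_torque"])
for cam in ["scene","side"]:
    p=env.get_image(cam); save(p,cam+"3.png"); W=cloud(p).reshape(-1,3); W=W[~np.isnan(W[:,0])]
    n=np.hypot(W[:,0]-.542,W[:,1]-.045)
    h=W[(n<.06)&(W[:,2]>.112)&(W[:,2]<.14)]; hull=cv2.convexHull(h[:,:2].astype(np.float32))[:,0]
    A=np.c_[h[:,:2]-h[:,:2].mean(0),np.ones(len(h))]
    print(cam,circ(hull),np.percentile(h[:,2],[10,50,90]),np.linalg.lstsq(A,h[:,2],rcond=None)[0])
E
python3 lidz.py
```

```text
[0.5446 0.0447 0.1324] [ 1.548   2.2661 14.4662] [0.2884 0.0902 0.0216]
scene [0.5445 0.0449 0.0547] [0.1188 0.1235 0.127 ] [-0.0294 -0.0126  0.1235]
side [0.5406 0.0458 0.0546] [0.1194 0.1257 0.1279] [ 0.0267 -0.0493  0.1249]
```

The hard stop and a flange top at about 0.124 m suggest the lid is home. I'll release it, lift clear and measure properly.

Request:
servo_tool --deltas "0 0 0 -1 0 0 0; 1 0 0 0 0 0 0; 1 0 0 0 0 0 0; 1 0 0 0 0 0 0; 1 0 0 0 0 0 0; 1 0 0 -10 0 0 0; 1 0 0 -30 0 0 0; 1 0 0 -35 0 0 0"

```text
time_s: 9.6
position: [0.5418, 0.0448, 0.2058]
tool_rot: [[-0.858, 0.514, -0.004], [0.514, 0.858, 0.001], [0.004, -0.002, -1.0]]
ft_force: [0.7, -0.3, -0.0]
grip_width: 0.0854
gripper_force: 0.0
```

Request:
servo_tool --deltas "1 0 0 -35 0 0 0; 1 0 0 -35 0 0 0; 1 0 0 -10 0 0 0"

```text
time_s: 9.85
position: [0.5437, 0.0446, 0.2921]
tool_rot: [[-0.858, 0.514, 0.009], [0.514, 0.858, -0.001], [-0.008, 0.004, -1.0]]
ft_force: [0.5, -0.5, -0.4]
grip_width: 0.0856
gripper_force: 0.0
```

```bash
cat > chk.py <<'E'
from plan import *; from fit import circ
np.set_printoptions(precision=4,suppress=True)
print(env.observe()["position"],env.observe()["ft_force"])
for cam in ["scene","side","wrist"]:
    p=env.get_image(cam); save(p,cam+"4.png"); W=cloud(p).reshape(-1,3); W=W[~np.isnan(W[:,0])]
    n=np.hypot(W[:,0]-.542,W[:,1]-.045)
    h=W[(n<.05)&(W[:,2]>.115)&(W[:,2]<.14)]
    for _ in range(4):
        A=np.c_[h[:,:2]-[.542,.045],np.ones(len(h))]; c=np.linalg.lstsq(A,h[:,2],rcond=None)[0]; r=abs(A@c-h[:,2]); h=h[r<max(.0015,np.percentile(r,80))] if _<3 else h
    t=W[(n<.035)&(W[:,2]>.145)&(W[:,2]<.17)]; g=W[(n<.062)&(W[:,2]>.118)&(W[:,2]<.14)]
    print(cam,len(h),"flange plane",c,"handle top",np.median(t[:,2]),"circ",circ(cv2.convexHull(g[:,:2].astype(np.float32))[:,0]),
      "washer foot/bench z",np.median(W[(n>.075)&(n<.1)][:,2]))
E
python3 chk.py
```

```text
[0.5437 0.0446 0.2921] [ 0.5276 -0.4966 -0.3594]
scene 464 flange plane [-0.0009 -0.006   0.1243] handle top 0.15327914979459534 circ [0.5429 0.0453 0.0552] washer foot/bench z 0.002280890125216928
side 414 flange plane [-0.0021  0.      0.1261] handle top 0.15512079113725008 circ [0.541  0.0446 0.0549] washer foot/bench z 0.510632459202355
wrist 8639 flange plane [-0.001   0.      0.1237] handle top 0.1535115687884745 circ [0.5416 0.0449 0.0544] washer foot/bench z -0.0003688510334927675
```

The handle top is at 0.1535 m and the flange top at 0.124 m, level in all views, so the lid is home and free. Next is the hover over the middle tin, leaning 30°.

```bash
cat > rackpose.py <<'E'
from plan import *
a=np.radians(-102.9); f=-np.array([np.cos(a),np.sin(a),0]); Z=.5*f+np.array([0,0,np.cos(np.pi/6)])
tx=np.array([np.sin(a),-np.cos(a),0]); T=np.c_[tx,np.cross(-Z,tx),-Z]
E
python3 - <<'E'
from rackpose import *
print(T, env.observe()["q"]); c=np.array([.5525,-.2615,.131])
print(plan([(c+.12*Z,T,0,30)],w=.08)[0],c+.12*Z)
E
```

```text
[[-0.97476119  0.19334027 -0.11162506]
 [ 0.22325012  0.84416796 -0.4873806 ]
 [ 0.         -0.5        -0.8660254 ]] [-7.75371747e+00  1.93236217e+01  6.90555183e+01  6.63308565e-04
  9.15458869e+01 -6.68266807e+01]
0 -16.5 -22.5 5.5 0.06 -0.01 -0.035; 0 -15.5 -22 7.5 0.055 -0.01 -0.035; 0 -14.5 -23 8.5 0.06 -0.005 -0.035; 0 -14 -22 10 0.055 -0.01 -0.03; 0 -13 -22.5 11.5 0.06 -0.01 -0.035; 0 -12 -22 13 0.055 -0.01 -0.035; 0 -11 -21.5 14 0.06 -0.01 -0.035; 0 -10.5 -21.5 15.5 0.055 -0.005 -0.035
0 -9.5 -20.5 17 0.06 -0.01 -0.035
[ 0.56584074 -0.20305435  0.23486424] [ 0.56589501 -0.20301433  0.23492305]
```

Request:
servo_tool --deltas "0 -16.5 -22.5 5.5 0.06 -0.01 -0.035; 0 -15.5 -22 7.5 0.055 -0.01 -0.035; 0 -14.5 -23 8.5 0.06 -0.005 -0.035; 0 -14 -22 10 0.055 -0.01 -0.03; 0 -13 -22.5 11.5 0.06 -0.01 -0.035; 0 -12 -22 13 0.055 -0.01 -0.035; 0 -11 -21.5 14 0.06 -0.01 -0.035; 0 -10.5 -21.5 15.5 0.055 -0.005 -0.035"

```text
time_s: 10.67
position: [0.5627, -0.1765, 0.238]
tool_rot: [[-0.967, 0.227, -0.114], [0.254, 0.864, -0.435], [-0.0, -0.45, -0.893]]
ft_force: [-0.4, 0.8, -1.1]
grip_width: -0.0001
gripper_force: 0.0
```

Request:
servo_tool --deltas "0 -9.5 -20.5 17 0.06 -0.01 -0.035; 0 0 0 0 0 0 0"

```text
time_s: 10.83
position: [0.5647, -0.2055, 0.2299]
tool_rot: [[-0.975, 0.186, -0.121], [0.222, 0.844, -0.488], [0.011, -0.502, -0.865]]
ft_force: [-0.6, -0.3, -0.2]
grip_width: 0.0001
gripper_force: 0.0
```

```bash
python3 - <<'E'
from rackpose import *
s=env.observe(); print(s["position"],s["tool_rot"],s["q"])
p=env.get_image("wrist"); save(p,"w5.png"); W=cloud(p)
for n in ["press_lid0_top","press_lid1_top","press_lid2_top"]:
    for r in env.spot_point(n,p)[:2]: print(n,r,bp(p,r["uv"]))
W=W.reshape(-1,3);W=W[~np.isnan(W[:,0])]
for c in[(.4685,-.2415,.131),(.5525,-.2615,.131),(.643,-.2825,.131)]:
    d=W-c; h=d@Z; r=np.linalg.norm(d-h[:,None]*Z,axis=1); m=(abs(h)<.03)
    for a,b in((0,.012),(.012,.024),(.024,.031),(.031,.038)):
        k=m&(r>=a)&(r<b); print(a,k.sum(),np.round(np.percentile(h[k],[10,50,90])*1e3,1) if k.sum() else "")
E
```

```text
[ 0.5646547  -0.20550875  0.22989355] [[-0.97498707  0.18631633 -0.12118759]
 [ 0.22196565  0.84434618 -0.48765846]
 [ 0.01146555 -0.50236018 -0.86458244]] [-18.91140286  28.47235704  69.3373792  -30.47662913  80.76482719
 -91.63905243]
press_lid0_top {'uv': [315.4, 108.1], 'conf': 0.7} [ 0.46714789 -0.24748464  0.1333928 ]
press_lid1_top {'uv': [319.0, 242.5], 'conf': 0.58} [ 0.55570736 -0.26460558  0.13306873]
press_lid2_top {'uv': [359.9, 208.4], 'conf': 0.55} [ 0.53825099 -0.24185076  0.10562215]
0 1126 [-1.9 -1.  -0.1]
0.012 3370 [-2.1 -1.1 -0.1]
0.024 2609 [-14.   -1.7  -0.6]
0.031 2226 [-14.8 -13.4  -1.1]
0 881 [-0.1  0.8  1.6]
0.012 2640 [-0.3  0.6  1.5]
0.024 2353 [-13.8  -0.1   1. ]
0.031 1659 [-14.4 -13.    0.6]
0 0 
0.012 0 
0.024 10 [-3.6 -2.6 -1.8]
0.031 2 [-13.6 -13.1 -12.7]
```

View pics/w5.png

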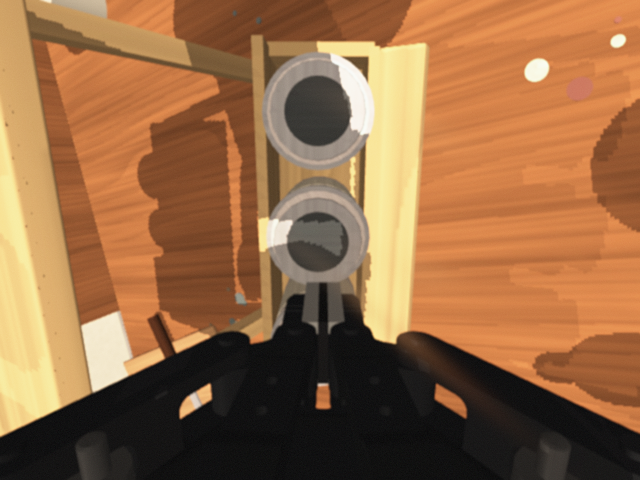

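The wrist view shows tin 0 at (318,110) and tin 1 at (318,240), with the lids about 12 mm proud of the rims. Tin 2 is behind the fingers. I'll press tin 1 first.

```bash
python3 - <<'E'
from rackpose import *
c=np.array([.554,-.263,.132])
print(plan([(c+.03*Z,T,0,25),(c+.008*Z,T,0,11)])[0])
E
```

```text
0 -0.5 -0.5 22.5 0 0 0; 0 -0.5 -1 22 0 0 0; 0 -1 -0.5 22.5 0 0 0; 0 -0.5 -0.5 22 0 -0.005 0.005; 0 0 0 7.5 0 0 0; 0 0 0 7.5 0 0 0; 0 0 0 7 0 0 0
[ 0.55513013 -0.25893885  0.13898059]
```

Request:
servo_tool --deltas "0 -0.5 -0.5 22.5 0 0 0; 0 -0.5 -1 22 0 0 0; 0 -1 -0.5 22.5 0 0 0; 0 -0.5 -0.5 22 0 -0.005 0.005; 0 0 0 7.5 0 0 0; 0 0 0 7.5 0 0 0; 0 0 0 4 0 0 0; 0 0 0 0 0 0 0"

```text
time_s: 11.7
position: [0.5558, -0.2581, 0.1422]
tool_rot: [[-0.975, 0.195, -0.109], [0.223, 0.843, -0.489], [-0.004, -0.5, -0.866]]
ft_force: [0.3, -0.1, 0.6]
grip_width: -0.0001
gripper_force: 0.0
```

Request:
servo_tool --deltas "0 0 0 4 0 0 0; 0 0 0 4 0 0 0; 0 0 0 4 0 0 0; 0 0 0 4 0 0 0"

```text
time_s: 12.03
position: [0.5543, -0.2659, 0.1287]
tool_rot: [[-0.975, 0.196, -0.107], [0.223, 0.843, -0.489], [-0.005, -0.501, -0.866]]
ft_force: [-0.1, 5.6, 7.5]
grip_width: 0.0001
gripper_force: 4.3
```

Request:
servo_tool --deltas "0 0 0 3 0 0 0; 0 0 0 3 0 0 0; 0 0 0 2 0 0 0; 0 0 0 0 0 0 0"

```text
time_s: 12.37
position: [0.5537, -0.2686, 0.1241]
tool_rot: [[-0.975, 0.196, -0.106], [0.223, 0.843, -0.489], [-0.007, -0.501, -0.866]]
ft_force: [-4.0, 16.5, 20.9]
grip_width: -0.0
gripper_force: 13.1
```

Request:
servo_tool --deltas "0 0 0 2 0 0 0; 0 0 0 1 0 0 0; 0 0 0 0 0 0 0"

```text
time_s: 12.62
position: [0.5538, -0.2688, 0.1239]
tool_rot: [[-0.975, 0.197, -0.104], [0.223, 0.843, -0.49], [-0.009, -0.501, -0.865]]
ft_force: [-7.4, 30.7, 38.8]
grip_width: -0.0001
gripper_force: 23.9
```

The hard stop shows with 50 N and no further travel. I'll back off and go to tin 0.

Request:
servo_tool --deltas "0 0 0 -6 0 0 0; 0 0 0 -20 0 0 0; 0 0 0 -30 0 0 0; 0 0 0 -30 0 0 0; 0 0 0 -20 0 0 0; 0 0 0 0 0 0 0"

```text
time_s: 13.12
position: [0.5659, -0.2186, 0.2145]
tool_rot: [[-0.975, 0.197, -0.102], [0.222, 0.843, -0.491], [-0.011, -0.501, -0.865]]
ft_force: [0.1, 0.1, 1.6]
grip_width: -0.0
gripper_force: 0.0
```

```bash
cat > lids.py <<'E'
from rackpose import *
def lids():
    for cam in["wrist","scene","side"]:
        p=env.get_image(cam); W=cloud(p).reshape(-1,3);W=W[~np.isnan(W[:,0])]
        for i,c in enumerate([(.4685,-.2415,.131),(.5525,-.2615,.131),(.643,-.2825,.131)]):
            d=W-c; h=d@Z; r=np.linalg.norm(d-h[:,None]*Z,axis=1); m=(h>-.03)&(h<.012); k=m&(r<.024)
            q=h[m&(r>.033)&(r<.037)]; q=q[q>-.018]
            if k.sum()>20: print(cam,i,k.sum(),"top",np.round(np.median(h[k])*1e3,1),"rim",np.round(np.median(q)*1e3,1) if len(q) else "")
E
python3 - <<'E'
from lids import *; lids()
c=np.array([.4695,-.243,.131])
print(env.observe()["position"],plan([(c+.08*Z,T,0,25),(c+.006*Z,T,0,25)])[0])
E
```

```text
wrist 0 5480 top -1.1 rim -13.5
wrist 1 3836 top -9.2 rim -13.2
wrist 2 26 top -2.6 rim -13.6
scene 0 96 top -2.0 rim -11.7
scene 1 301 top -9.4 rim -13.3
scene 2 356 top -2.6 rim -12.5
side 0 223 top 0.1 rim -6.8
side 1 181 top -7.7 rim -10.2
side 2 165 top -1.0 rim -9.4
0 21.5 0.5 2.5 0 0 0; 0 22 0 2 0 0 0; 0 21.5 0.5 2.5 0 0 0; 0 22 0.5 2.5 0 0 0; 0 0 0 24.5 0 0 0; 0 0 0 25 0 0 0; 0 0 0 24.5 0 0 0
[ 0.5638365  -0.21993063  0.20927957] [ 0.47014067 -0.23995942  0.13604406]
```

Request:
servo_tool --deltas "0 21.5 0.5 2.5 0 0 0; 0 22 0 2 0 0 0; 0 21.5 0.5 2.5 0 0 0; 0 22 0.5 2.5 0 0 0; 0 0 0 24.5 0 0 0; 0 0 0 25 0 0 0; 0 0 0 24.5 0 0 0; 0 0 0 0 0 0 0"

```text
time_s: 13.93
position: [0.4679, -0.2408, 0.1323]
tool_rot: [[-0.974, 0.194, -0.117], [0.226, 0.845, -0.485], [0.005, -0.498, -0.867]]
ft_force: [0.2, -0.1, -0.7]
grip_width: 0.0002
gripper_force: 0.0
```

Request:
servo_tool --deltas "0 0 0 4 0 0 0; 0 0 0 4 0 0 0; 0 0 0 3 0 0 0; 0 0 0 0 0 0 0"

```text
time_s: 14.27
position: [0.4698, -0.2451, 0.1281]
tool_rot: [[-0.975, 0.195, -0.108], [0.223, 0.843, -0.489], [-0.005, -0.501, -0.866]]
ft_force: [-0.2, -0.3, -0.9]
grip_width: 0.0001
gripper_force: 0.0
```

Request:
servo_tool --deltas "0 0 0 3 0 0 0; 0 0 0 3 0 0 0; 0 0 0 0 0 0 0"

```text
time_s: 14.52
position: [0.4692, -0.2479, 0.1233]
tool_rot: [[-0.975, 0.196, -0.107], [0.223, 0.843, -0.489], [-0.005, -0.501, -0.865]]
ft_force: [-0.5, 3.7, 4.2]
grip_width: -0.0002
gripper_force: 2.8
```

Request:
servo_tool --deltas "0 0 0 3 0 0 0; 0 0 0 2 0 0 0; 0 0 0 0 0 0 0"

```text
time_s: 14.77
position: [0.4694, -0.2482, 0.1229]
tool_rot: [[-0.975, 0.197, -0.103], [0.222, 0.842, -0.491], [-0.01, -0.502, -0.865]]
ft_force: [-6.0, 34.0, 45.0]
grip_width: -0.0
gripper_force: 27.6
```

Request:
servo_tool --deltas "0 0 0 2 0 0 0; 0 0 0 2 0 0 0; 0 0 0 0 0 0 0"

```text
time_s: 15.02
position: [0.4695, -0.2485, 0.1225]
tool_rot: [[-0.975, 0.198, -0.1], [0.222, 0.842, -0.492], [-0.013, -0.502, -0.865]]
ft_force: [-11.7, 59.0, 76.3]
grip_width: -0.0003
gripper_force: 47.0
```

Hard stop again, at a similar depth. I'll back off, measure, and plan tin 2.

Request:
servo_tool --deltas "0 0 0 -8 0 0 0; 0 0 0 -20 0 0 0; 0 0 0 -30 0 0 0; 0 0 0 -30 0 0 0; 0 0 0 -20 0 0 0; 0 0 0 0 0 0 0"

```text
time_s: 15.52
position: [0.4814, -0.1987, 0.2121]
tool_rot: [[-0.975, 0.197, -0.101], [0.221, 0.843, -0.491], [-0.011, -0.501, -0.865]]
ft_force: [0.7, 0.0, 0.1]
grip_width: 0.0
gripper_force: 0.0
```

```bash
python3 - <<'E'
from lids import *; lids()
c=np.array([.6425,-.283,.1305])
print(env.observe()["position"],plan([(c+.08*Z,T,0,30),(c+.012*Z,T,0,25)])[0])
E
```

```text
wrist 0 3872 top -9.7 rim -13.7
scene 0 268 top -9.7 rim -12.5
scene 1 302 top -9.4 rim -12.6
scene 2 354 top -2.3 rim -12.0
side 0 202 top -7.8 rim -10.2
side 1 180 top -7.4 rim -9.8
side 2 169 top -0.4 rim -3.8
0 -29.5 0 1.5 0 0 0; 0 -29.5 0 1.5 0 0 0; 0 -30 0 1.5 0 0 0; 0 -29.5 0 1.5 0 0 0; 0 -29.5 0 2 0 0 0; 0 -29.5 0 1.5 0 0 0; 0 0 0 22.5 0 0 0; 0 0 0 22.5 0 0 0
0 0 0 23 0 0 0
[ 0.4793005  -0.19977366  0.20733168] [ 0.64384566 -0.27724717  0.14073402]
```

Request:
servo_tool --deltas "0 -29.5 0 1.5 0 0 0; 0 -29.5 0 1.5 0 0 0; 0 -30 0 1.5 0 0 0; 0 -29.5 0 1.5 0 0 0; 0 -29.5 0 2 0 0 0; 0 -29.5 0 1.5 0 0 0; 0 0 0 22 0 0 0; 0 0 0 22 0 0 0"

```text
time_s: 16.33
position: [0.6477, -0.2667, 0.1599]
tool_rot: [[-0.975, 0.195, -0.109], [0.223, 0.844, -0.488], [-0.003, -0.5, -0.866]]
ft_force: [-0.3, -0.2, -1.0]
grip_width: 0.0002
gripper_force: 0.0
```

Request:
servo_tool --deltas "0 0 0 15 0 0 0; 0 0 0 8 0 0 0; 0 0 0 5 0 0 0; 0 0 0 5 0 0 0; 0 0 0 4 0 0 0; 0 0 0 0 0 0 0"

```text
time_s: 16.83
position: [0.6426, -0.2839, 0.13]
tool_rot: [[-0.975, 0.195, -0.109], [0.224, 0.843, -0.488], [-0.003, -0.5, -0.866]]
ft_force: [-0.3, -0.1, -1.2]
grip_width: -0.0004
gripper_force: 0.0
```

Request:
servo_tool --deltas "0 0 0 3 0 0 0; 0 0 0 3 0 0 0; 0 0 0 0 0 0 0"

```text
time_s: 17.08
position: [0.6424, -0.2863, 0.1261]
tool_rot: [[-0.975, 0.196, -0.107], [0.223, 0.843, -0.489], [-0.005, -0.501, -0.866]]
ft_force: [0.1, 2.1, 1.2]
grip_width: -0.0001
gripper_force: 1.4
```

Request:
servo_tool --deltas "0 0 0 3 0 0 0; 0 0 0 3 0 0 0; 0 0 0 2 0 0 0; 0 0 0 0 0 0 0"

```text
time_s: 17.42
position: [0.6422, -0.2879, 0.1236]
tool_rot: [[-0.975, 0.197, -0.104], [0.222, 0.843, -0.49], [-0.009, -0.501, -0.866]]
ft_force: [-7.4, 20.5, 27.8]
grip_width: 0.0002
gripper_force: 16.9
```

Request:
servo_tool --deltas "0 0 0 1 0 0 0; 0 0 0 1 0 0 0; 0 0 0 0 0 0 0"

```text
time_s: 17.67
position: [0.6423, -0.2879, 0.1235]
tool_rot: [[-0.975, 0.197, -0.103], [0.222, 0.843, -0.49], [-0.01, -0.501, -0.865]]
ft_force: [-9.6, 29.1, 36.7]
grip_width: 0.0002
gripper_force: 22.5
```

Stopped at the same depth. I'll add a little force, then retreat well clear and check everything.

Request:
servo_tool --deltas "0 0 0 2 0 0 0; 0 0 0 0 0 0 0; 0 0 0 -8 0 0 0; 0 0 0 -20 0 0 0; 0 0 0 -30 0 0 0; 0 0 0 -35 0 0 0; 0 0 0 -35 0 0 0; 0 0 0 -35 0 0 0"

```text
time_s: 18.33
position: [0.6585, -0.2119, 0.2577]
tool_rot: [[-0.975, 0.196, -0.108], [0.223, 0.843, -0.489], [-0.004, -0.5, -0.866]]
ft_force: [-0.8, -0.7, -0.3]
grip_width: 0.0003
gripper_force: 0.0
```

Request:
servo_tool --deltas "0 20 0 -30 0 0 0; 0 30 0 -25 0 0 0; 0 30 0 -15 0 0 0; 0 10 0 0 0 0 0; 0 0 0 0 0 0 0; 0 0 0 0 0 0 0"

```text
time_s: 18.83
position: [0.5784, -0.1585, 0.3166]
tool_rot: [[-0.975, 0.195, -0.108], [0.223, 0.843, -0.489], [-0.005, -0.501, -0.866]]
ft_force: [0.5, -0.9, 0.0]
grip_width: -0.0
gripper_force: 0.0
```

```bash
python3 - <<'E'
from lids import *; lids()
E
python3 chk.py; python3 - <<'E'
from h import *
p=env.get_image("scene"); save(p,"end.png")
for n in ["bottle","brush_jar","tub"]:
    print(n,[np.round(r["bbox"]) for r in env.spot_in(n,p)[:1]])
E
```

```text
wrist 0 2245 top -9.7 rim -13.6
wrist 1 1839 top -9.2 rim -13.2
wrist 2 441 top -9.1 rim -13.2
scene 0 274 top -10.0 rim -12.9
scene 1 304 top -9.2 rim -12.9
scene 2 353 top -9.3 rim -12.5
side 0 191 top -7.9 rim -11.0
side 1 185 top -7.8 rim -9.3
side 2 163 top -7.1 rim -9.6
[ 0.579  -0.159   0.3151] [-0.4346  0.2023 -0.2244]
scene 457 flange plane [-0.0023 -0.0023  0.1243] handle top 0.15309540168714109 circ [0.5428 0.0447 0.0547] washer foot/bench z 0.548243359443572
side 425 flange plane [ 0.0017 -0.007   0.1262] handle top 0.15513859977545763 circ [0.5413 0.0444 0.0553] washer foot/bench z 0.5514562592220557
bottle [array([264., 303.,  36.,  62.])]
brush_jar [array([413., 332.,  45.,  81.])]
tub [array([481., 268.,  36.,  30.])]Traceback (most recent call last):
  File "chk.py", line 9, in <module>
    A=np.c_[h[:,:2]-[.542,.045],np.ones(len(h))]; c=np.linalg.lstsq(A,h[:,2],rcond=None)[0]; r=abs(A@c-h[:,2]); h=h[r<max(.0015,np.percentile(r,80))] if _<3 else h
                                                                                                                                ~~~~~~~~~~~~~^^^^^^
    return _quantile_unchecked(
        a, q, axis, out, overwrite_input, method, keepdims, weights)
    return _ureduce(a,
                    func=_quantile_ureduce_func,
    ...<5 lines>...
                    overwrite_input=overwrite_input,
                    method=method)
    r = func(a, **kwargs)
    result = _quantile(arr,
                       quantiles=q,
    ...<2 lines>...
                       out=out,
                       weights=wgt)
    slices_having_nans = np.isnan(arr[-1, ...])
                                  ~~~^^^^^^^^^
IndexError: index -1 is out of bounds for axis 0 with size 0
```

View pics/end.png

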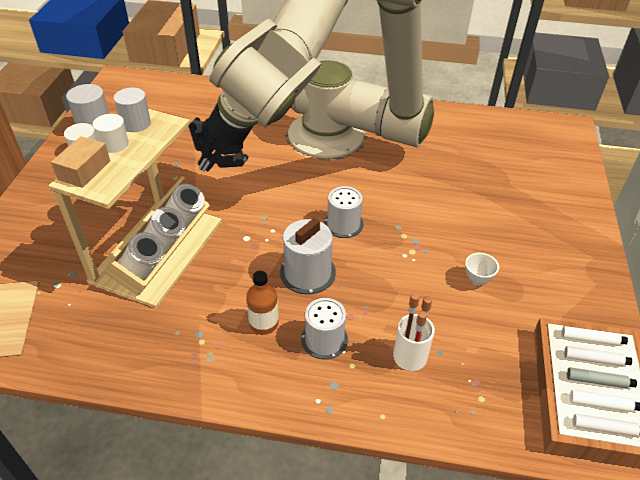

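The final picture shows the lid flush on the big washer (307,240), the three tin lids down at equal depth, and the bottle, jar and tub where they were. The robot is clear, so I'll hand in.

```bash
python3 -c "
from rig import env
print(env.close_job())"
```

```text
the job is handed in; nothing more can be done
None
```

I put the lid on the big brush washer and pressed it home, then pressed the three tin lids to their hard stops. The bottle, jar and tub stayed where they were, and I handed the job in at about 19 s; no verdict came back.

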